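# Seat the incense canister in its holder and screw the lid snug

### The job

Stand the incense canister upright in the square recess of the teak holder block, with its foot right down on the bottom, so that it cannot turn. Then screw its loose lid down (clockwise) until you feel it draw up snug on the rubber seal, without overtightening it, and let go. Leave the bowl, the cup and the two vases where they are.

Things in the scene. Friction and masses are not known exactly. Their poses are not given: they have to be found in the camera images.
- lid: The screw lid on the canister: round ribbed steel cap, 59 mm across, 28 mm tall, flat top, a firm grip for fingers (the canister may be lifted by it). Origin at its centre, half-way up, 104 to 108 mm above the foot's underside at first; z up; yaw turns with it. Loose on its thread, which it never leaves: runs at 0.15 N m, and clockwise from above sinks it 5 mm per rad.
- canister_foot (a point): Centre of the underside of the canister's foot; z up, x and y along the foot's sides. White ceramic, 0.4 to 0.6 kg with lid: square foot 58 x 58 mm, 24 mm tall, then a round body 54 mm across up to 84 mm, a neck 45 mm across, then the lid. Starts upright on the shelf. Any quarter turn fits the recess.
- seal: Springy black rubber ring under the lid's edge, on the canister's shoulder; origin at the centre of its top. The lid meets it after 0.3 to 1 rad of turn, different each time; then the torque to hold it climbs about 0.7 N m per rad. Snug is a holding torque of 0.3 to 0.55 N m; from about 0.65 the seal is crushed. Let go, the lid eases back a little and stays tight.
- holder: Fixed dark teak block 104 x 104 mm, 28 mm tall, with a square recess in its top: 61 x 61 mm, 22 mm deep, edge chamfered 2.5 mm, floor 6 mm above the shelf. Origin at the centre of the block's underside, recess centred on it; x and y along the recess sides, z up. It keeps the canister from turning.
- bowl: Bystander: white ceramic incense bowl, 100 mm across, 55 mm tall. Origin at the centre of its underside.
- cup: Bystander: stainless steel cup, 72 mm across, 75 mm tall. Origin at the centre of its underside.
- vase_a: Bystander: clear glass bud vase, 68 mm across, 125 mm tall. Origin at the centre of its underside.
- vase_b: Bystander: the other bud vase, the same.
Things that resemble listed ones, but are neither listed nor needed, are in the scene too. Leave any blue look-alike of the part that bears lid alone.

How it is judged:
On the way, in this order (a step that is already met when the one before it is completed fails the run):
1. the canister stands in the recess, its foot down on the recess floor (horizontal distance between canister_foot and holder below 0.006 m and z of canister_foot in the frame of holder below 0.011 m and angle between canister_foot's own z axis and vertical below 0.1 rad), for 0.2 s.
2. the lid is drawn up snug on the seal (it presses on it with 30 N or more) (contact force between lid and seal above 30 N), for 0.1 s.
At the end, for the whole second after the job is handed in: The canister stands upright (within 3.4 degrees) and at rest in the holder's recess, its foot within 5 mm of the centre and no more than 3 mm above the recess floor, and the lid, let go, still presses on the seal with 12 N or more (horizontal distance between canister_foot and holder below 0.005 m and z of canister_foot in the frame of holder below 0.009 m and angle between canister_foot's own z axis and vertical below 0.06 rad and contact force between lid and seal above 12 N and linear speed of lid below 0.02 m/s and angular speed of lid below 0.1 rad/s); the robot touches nothing.
It fails at once if the lid is overtightened: it presses on the seal with more than 180 N (a holding torque of about 0.7 N m) (contact force between lid and seal above 180 N).
It fails at once if the canister is tipped over (angle between canister_foot's own z axis and vertical above 0.6 rad).
It fails at once if the bowl, the cup or a vase is pushed more than 20 mm or tipped (distance of any of bowl, cup, vase_a, vase_b from where it was at the start of the episode above 0.02 m or angle between any of bowl, cup, vase_a, vase_b's own z axis and vertical above 0.35 rad).
It also fails if it takes over 51 s, if anything falls off the work surface, if the arm or the gripper's body presses on something with over 40 N, if the wrist force passes 120 N, or if a joint passes its speed limit or range.

### The arm

A 7-joint arm with a two-finger parallel gripper is mounted at the origin on the work surface. World frame = base frame: x ahead of the robot, y to its left, z up, the work surface at z = 0. Lengths are in m, angles in rad, forces in N, time in s.
With the tool pointing down it reaches from about 0.4 to 0.875 m from the base axis. Payload 4.4 kg.
Tool frame: the origin (TCP) lies on the centre line of the jaws, within the pads' length; the fingertips stand 14 mm ahead of it and the grasp point (between the pads) lies 5 mm behind it; z points along the fingers, x is the direction in which the jaws open and shut, and the axes are right-handed (so a half turn about z gives the same grasp; the last joint's range is limited). The gripper opens to 85 mm and grips with 20 to 120 N. Pads are 22 mm wide; open, the fingers measure 114 mm over their backs; the gripper's body (76 mm by 85 mm) begins 54 mm behind the grasp point. The pads swing forward as they close: fully open they stand 13 mm farther back than shut.
Start: joints at [1.174, 0.628, 0.038, 1.517, -0.027, 0.996, -0.02], TCP at [0.211, -0.615, 0.211] pointing down, gripper open.
Joint ranges: [-3.06, 3.06], [-0.37, 2.12], [-1.25, 1.32], [0.18, 2.47], [-1.1, 4.24], [0.23, 1.98], [-2.94, 2.94]. Speed limits (rad/s): [2.57, 2.57, 3.14, 3.14, 3.14, 3.14, 3.14].

### API

Orientations are given as a rotation vector (axis times angle).
In Python, from station import observe, grab_frame, close_job gives the robot as it stands.
- The arm moves only by the tool servo_tool, never from a script. Its arguments are lists of equal length, an entry for each row: "grip": the gripper's target within -1 to 1 (fully open at 1, half-way at 0, shut at -1); "delta_pos": the shift along the world's x, y, z in mm, a list of three; "angular": the turn, a rotation vector about the world's x, y, z in rad, a list of three. A call has 1 to 5 rows; each row shifts and turns the pose as measured when the row begins; what a row does not reach is not made up. A row lasts 1/10 s, in which the tool goes at most 50 mm and 8.59 degrees, less where a joint would pass 70% of its speed; a pose out of reach is approached as far as the arm can. A call is refused whole if a number of a shift passes 50 or a number of a turn 0.15, either way. A call with a gripper value outside its range is refused whole. The fingers move at their own pace and stop on an object; "force" is the grip in N (left out, the last holds). Time passes only in rows, so rows that do not move let the fingers close. It gives the time, the measured TCP pose, the force and the opening at its end, in the units of the state.
- observe(): the state, without advancing time (a new reading comes with each control period).
- grab_frame(name): name is "scene" or "top" or "wrist"; returns a dict with "frame" (480x640x3 uint8, red, green, blue), "mtx" (3x3 intrinsics, pixels), "rvec" (rotation vector, rad) and "tvec" (3), from world to camera coordinates, as OpenCV has them. Camera axes: x right, y down, z forward; pixel columns grow to the right and rows downward; lengths in m; the calibration is good to about 2 mm. A picture is of the moment at which its call begins. There is no depth.
- close_job(): hands the job in, once; it reports no verdict.
The state is a dict: "time": time; "q": joint angles; "qvel": joint speeds; "tau": joint torques, N m; "ee_pos": TCP position; "eef_rot": TCP orientation; "ft_force": force on the tool from outside, world axes, zero at the start; "wrist_torque": the same for the moment, N m; "grip_width": finger opening in m.
Only numpy, scipy, OpenCV 4.12 (cv2) and the standard library are available. Lean on these libraries where they do the work, as an engineer would, in place of code of your own. Each camera call takes 0.05 s, during which the arm holds its last target.

## Working session

There is one attempt and no reset: what is moved stays moved. The work goes in short steps, Python scripts to look and compute and a tool call to move; the robot and the scene stay as the last step left them, time stands still between calls to the robot, and variables do not carry over. Pictures are saved under pics/ and viewed, and the job is handed in when it is done.

Besides the shell and the picture viewer there is one more tool, called after "Emit:" in YAML: its name, and indented under it one key for each argument. servo_tool: Moves the arm, as the interface text tells. Its arguments: {"type":"object","properties":{"grip":{"type":"array","items":{"type":"number"}},"delta_pos":{"type":"array","items":{"type":"array","items":{"type":"number"}}},"angular":{"type":"array","items":{"type":"array","items":{"type":"number"}}},"force":{"type":"number"}},"required":["grip","delta_pos","angular"]}

```bash
mkdir -p pics; ls; python3 - <<'E'
from station import observe, grab_frame
import cv2,pickle
o=observe()
print({k:(v if k in('time','grip_width') else [round(float(x),3) for x in v]) for k,v in o.items()})
d={}
for n in ("scene","top","wrist"):
    f=grab_frame(n); d[n]=f
    cv2.imwrite(f"pics/{n}0.png",f["frame"][:,:,::-1])
    print(n,f["mtx"].round(1).tolist(),f["rvec"],f["tvec"])
pickle.dump(d,open("f0.pkl","wb"))
E
```

```text
pics
{'time': 0.0, 'q': [1.174, 0.629, 0.038, 1.518, -0.027, 0.996, -0.02], 'qvel': [0.002, -0.001, -0.002, 0.0, 0.001, -0.001, -0.001], 'tau': [-0.001, -56.339, 1.226, -19.345, 0.011, 0.011, -0.0], 'ee_pos': [0.211, -0.614, 0.21], 'eef_rot': [-2.556, 1.825, 0.002], 'ft_force': [-0.423, -0.111, -0.007], 'wrist_torque': [0.042, -0.0, -0.07], 'grip_width': 0.08523377145365962}
scene [[559.7, 0.0, 323.5], [0.0, 559.7, 237.8], [0.0, 0.0, 1.0]] [ 0.94884001  2.61090297 -0.9227475 ] [ 0.4314654  -0.2349344   1.14846158]
top [[474.3, 0.0, 320.2], [0.0, 474.3, 238.5], [0.0, 0.0, 1.0]] [ 2.15010884 -2.17714745  0.17806609] [0.02153307 0.56665664 0.729862  ]
wrist [[335.2, 0.0, 324.2], [0.0, 335.2, 238.2], [0.0, 0.0, 1.0]] [-2.3552753   1.67982723  0.25246887] [-0.64753502 -0.03787084  0.37866492]
```

View pics/scene0.png

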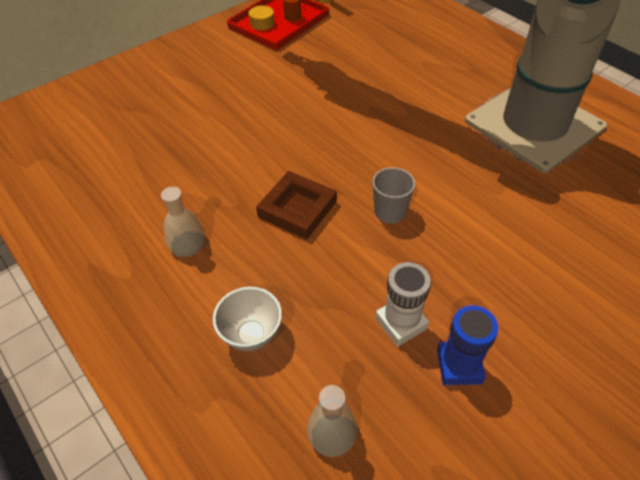

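View pics/top0.png

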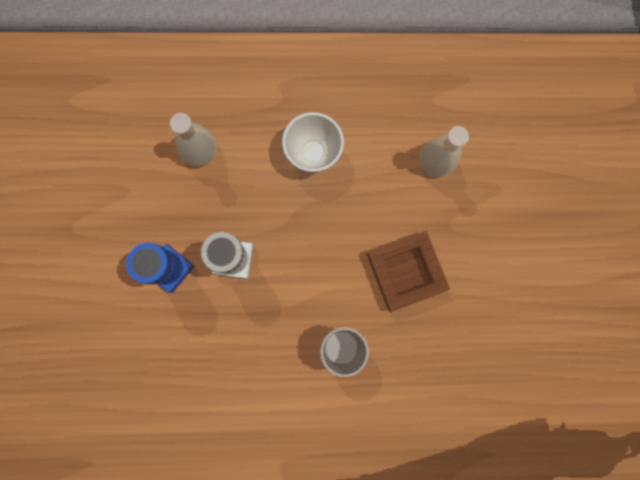

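View pics/wrist0.png

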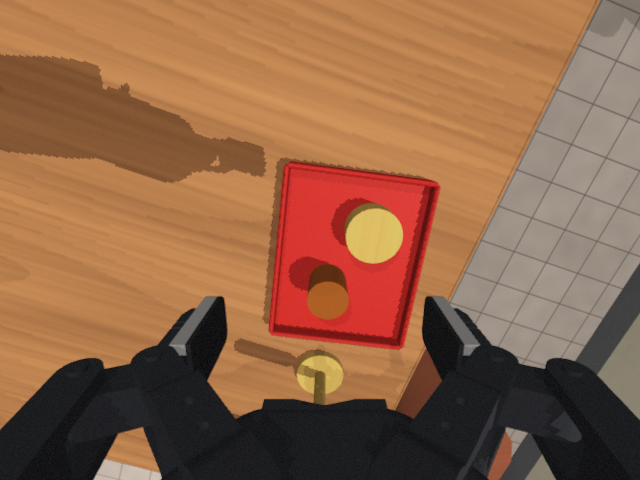

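The scene view shows the white canister at (405,300), with a blue look-alike at (468,345). The holder is at (297,203). In the top view the canister lid is at (222,252), the blue one at (150,263) and the holder at (408,271). The white one fits the description. Next I'll take an enlarged crop and measure.

```bash
cat > h.py <<'E'
import numpy as np,cv2,pickle
def cam(f):
    R=cv2.Rodrigues(np.array(f["rvec"],float))[0]; t=np.array(f["tvec"],float).ravel(); return f["mtx"],R,t
def ray(f,uv):
    K,R,t=cam(f); uv=np.atleast_2d(np.array(uv,float))
    d=np.c_[uv,np.ones(len(uv))]@np.linalg.inv(K).T@R
    return -R.T@t,d
def onplane(f,uv,z):
    c,d=ray(f,uv); return c+d*((z-c[2])/d[:,2])[:,None]
def proj(f,P):
    return cv2.projectPoints(np.atleast_2d(np.array(P,float)),np.array(f["rvec"],float),np.array(f["tvec"],float),f["mtx"],None)[0][:,0]
def tri(fs,uvs):
    A=np.zeros((3,3));b=np.zeros(3)
    for f,uv in zip(fs,uvs):
        c,d=ray(f,uv);d=d[0]/np.linalg.norm(d[0]);M=np.eye(3)-np.outer(d,d);A+=M;b+=M@c
    return np.linalg.solve(A,b)
E
python3 - <<'E'
from h import *
d=pickle.load(open("f0.pkl","rb"))
a=d["top"]["frame"][210:310,110:270]; b=d["top"]["frame"][220:320,350:460]
c=d["scene"]["frame"][250:350,360:440]
up=lambda x:cv2.resize(x,None,fx=4,fy=4,interpolation=cv2.INTER_CUBIC)[:,:,::-1]
cv2.imwrite("pics/c1.png",up(a));cv2.imwrite("pics/c2.png",up(b));cv2.imwrite("pics/c3.png",cv2.resize(up(c),None,fx=1.4,fy=1.4))
for n in("top","scene"):
    c,_=ray(d[n],[[0,0]]);print(n,c)
E
```

```text
top [0.46263115 0.03656367 0.79931063]
scene [0.90043386 0.42363672 0.75503071]
```

View pics/c1.png

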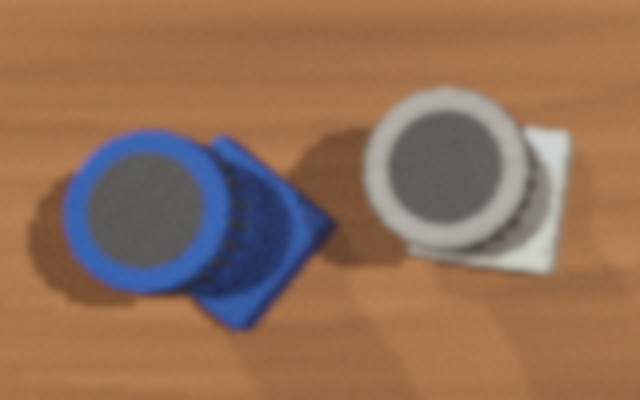

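View pics/c2.png

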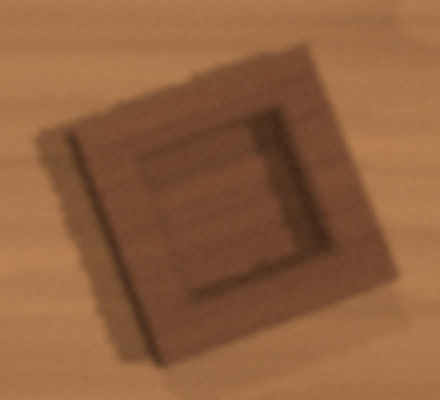

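View pics/c3.png

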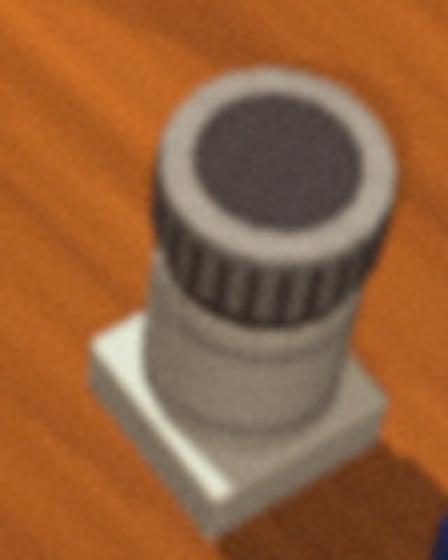

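The crop confirms it: a white ceramic body with a ribbed steel lid, lid centre at about (221.5,252) in the top view. The other one is entirely blue.

```bash
python3 - <<'E'
from h import *
np.set_printoptions(precision=4,suppress=True)
d=pickle.load(open("f0.pkl","rb"));T,S=d["top"],d["scene"]
# dark disc centroid
def disc(f,x0,y0,x1,y1):
    im=f["frame"][y0:y1,x0:x1]; g=cv2.cvtColor(im,cv2.COLOR_RGB2HSV)
    m=((g[:,:,2]<110)&(g[:,:,1]<70)).astype(np.uint8)
    n,l,s,c=cv2.connectedComponentsWithStats(m);i=1+np.argmax(s[1:,4]);
    return c[i]+[x0,y0],s[i]
a,_a=disc(T,205,235,240,270);b,_b=disc(S,390,262,430,297)
print(a,_a,b,_b,"tri lid top",tri([T,S],[a,b]))
print(onplane(T,a,.12),onplane(S,b,.12))
tl=onplane(T,np.array([[75,133],[308,45],[399,276],[160,366]])/4+[350,220],.028)
print(tl,tl.mean(0),np.linalg.norm(np.diff(tl,axis=0),axis=1))
e=np.diff(np.r_[tl,tl[:1]],axis=0);print(np.degrees(np.arctan2(e[:,1],e[:,0])))
fc=onplane(S,np.array([[92,350],[213,497],[385,405]])/5.6+[360,250],.024)
print("foot scene",fc,(fc[0]+fc[2])/2,np.linalg.norm(np.diff(fc,axis=0),axis=1))
e=np.diff(fc,axis=0);print(np.degrees(np.arctan2(e[:,1],e[:,0])))
ft=onplane(T,np.array([[410,255],[553,274],[570,132]])/4+[110,210],.024)
print("foot top",ft,(ft[0]+ft[2])/2,np.linalg.norm(np.diff(ft,axis=0),axis=1))
e=np.diff(ft,axis=0);print(np.degrees(np.arctan2(e[:,1],e[:,0])))
for n,u in(("vase_a",(197,150)),("vase_b",(438,158)),("bowl",(313,152)),("cup",(346,352)),("blue foot",(170,270))):
    print(n,onplane(T,[u],0.01))
E
cat > w.py <<'E'
E
python3 - <<'E'
import sys;sys.path.insert(0,'.')
from h import *
import pickle
d=pickle.load(open("f0.pkl","rb"));S=d["scene"]
im=S["frame"][160:250,245:350]
cv2.imwrite("pics/c4.png",cv2.resize(im,None,fx=5,fy=5,interpolation=cv2.INTER_CUBIC)[:,:,::-1])
E
```

```text
[220.6854 251.3562] [  3   4  27  26 553] [409.1514 278.618 ] [  5   5  29  24 555] tri lid top [0.5386 0.1593 0.1216]
[[0.5386 0.1598 0.12  ]] [[0.5379 0.1585 0.12  ]]
[[ 0.5431 -0.0651  0.028 ]
 [ 0.5785 -0.1628  0.028 ]
 [ 0.483  -0.1959  0.028 ]
 [ 0.4482 -0.0968  0.028 ]] [ 0.5132 -0.1301  0.028 ] [0.104  0.1011 0.105 ]
[ -70.051  -160.9358  109.3539   18.4932]
foot scene [[0.5648 0.1304 0.024 ]
 [0.571  0.1831 0.024 ]
 [0.5169 0.1929 0.024 ]] [0.5408 0.1617 0.024 ] [0.0531 0.055 ]
[ 83.2537 169.7541]
foot top [[0.5129 0.1899 0.024 ]
 [0.5045 0.132  0.024 ]
 [0.5626 0.1254 0.024 ]] [0.5378 0.1576 0.024 ] [0.0585 0.0585]
[-98.3017  -6.4724]
vase_a [[0.7259 0.2225 0.01  ]]
vase_b [[ 0.7094 -0.1925  0.01  ]]
bowl [[0.7213 0.024  0.01  ]]
cup [[ 0.3837 -0.0257  0.01  ]]
blue foot [[0.5209 0.2625 0.01  ]]
```

View pics/c4.png

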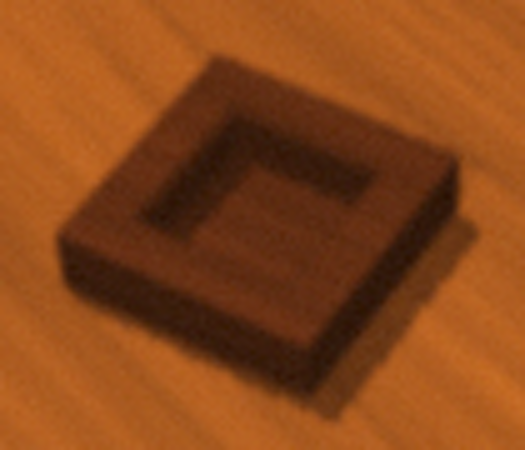

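The holder centre is about (0.513,-0.130) with yaw 19.2°. The lid axis is at (0.5385,0.159) and the foot yaw is about -7.5°. Moving towards the canister.

Emit:
servo_tool:
  grip: [1,1,1,1,1]
  delta_pos:
    - [28,46,6]
    - [28,46,6]
    - [28,46,6]
    - [28,46,6]
    - [28,46,6]
  angular:
    - [0,0,0.1]
    - [0,0,0.1]
    - [0,0,0.1]
    - [0,0,0.1]
    - [0,0,0.1]
  force: 80

```text
time: 0.65
ee_pos: [0.3356, -0.4003, 0.2353]
eef_rot: [2.927, -1.129, -0.007]
ft_force: [1.2, -0.5, -0.3]
grip_width: 0.0856
```

Emit:
servo_tool:
  grip: [1,1,1,1,1]
  delta_pos:
    - [24,46,4]
    - [24,46,0]
    - [20,46,0]
    - [15,46,0]
    - [12,46,0]
  angular:
    - [0,0,0.1]
    - [0,0,0.1]
    - [0,0,0.1]
    - [0,0,0.1]
    - [0,0,0.1]

```text
time: 1.15
ee_pos: [0.4306, -0.1706, 0.2402]
eef_rot: [3.117, -0.336, 0.002]
ft_force: [1.7, -0.0, -0.1]
grip_width: 0.0853
```

Emit:
servo_tool:
  grip: [1,1,1,1,1]
  delta_pos:
    - [15,47,0]
    - [15,47,0]
    - [15,47,0]
    - [15,47,0]
    - [13,47,0]
  angular:
    - [0,0,0.07]
    - [0,0,0.07]
    - [0,0,0.07]
    - [0,0,0.07]
    - [0,0,0.07]

```text
time: 1.65
ee_pos: [0.5028, 0.0684, 0.2405]
eef_rot: [3.125, 0.234, 0.006]
ft_force: [0.4, -1.0, -0.4]
grip_width: 0.0852
```

Emit:
servo_tool:
  grip: [1,1,1]
  delta_pos:
    - [14,36,0]
    - [14,36,0]
    - [0,0,0]
  angular:
    - [0,0,0.07]
    - [0,0,0.07]
    - [0,0,0]

```text
time: 1.95
ee_pos: [0.5316, 0.1526, 0.2405]
eef_rot: [3.103, 0.481, 0.01]
ft_force: [-0.2, -0.4, -0.5]
grip_width: 0.0852
```

```bash
python3 - <<'E'
from station import observe, grab_frame
from h import *
f=grab_frame("wrist");o=observe();pickle.dump((f,o),open("w1.pkl","wb"))
print(o["ee_pos"],o["eef_rot"],o["q"],proj(f,[[.5385,.159,.12]]))
cv2.imwrite("pics/w1.png",f["frame"][:,:,::-1])
E
```

```text
[0.5308286  0.14912777 0.24009237] [3.10104995 0.47420726 0.00626435] [-0.00395024  0.48523311 -0.4831563   1.75301461  0.27307204  0.96687606
 -0.29210305] [[333.24413712 222.17903437]]
```

View pics/w1.png

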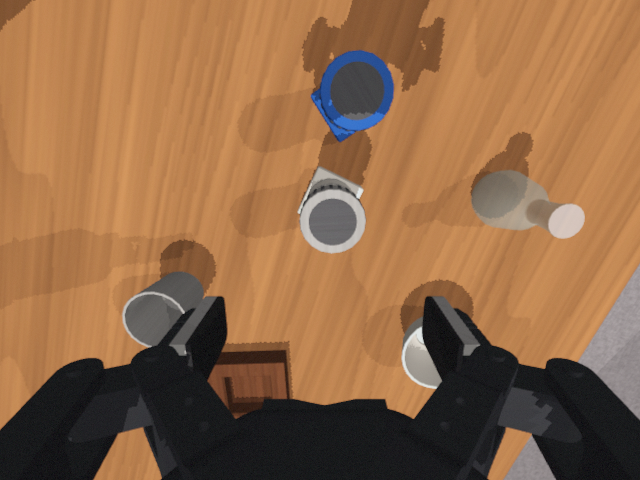

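The wrist view shows the lid at (332,222), against a predicted (333,222), so the estimate holds. Descending.

Emit:
servo_tool:
  grip: [1,1,1,1,1]
  delta_pos:
    - [8,10,-20]
    - [0,0,-40]
    - [0,0,-35]
    - [0,0,-25]
    - [0,0,-12]
  angular:
    - [0,0,0]
    - [0,0,0]
    - [0,0,0]
    - [0,0,0]
    - [0,0,0]

```text
time: 2.5
ee_pos: [0.5399, 0.1524, 0.1057]
eef_rot: [3.098, 0.459, 0.012]
ft_force: [-0.8, -0.8, 0.1]
grip_width: 0.0856
```

Emit:
servo_tool:
  grip: [1]
  delta_pos:
    - [0,0,0]
  angular:
    - [0,0,0]

```text
time: 2.6
ee_pos: [0.5387, 0.1506, 0.1042]
eef_rot: [3.097, 0.456, 0.006]
ft_force: [-0.7, -0.9, -0.9]
grip_width: 0.0853
```

Emit:
servo_tool:
  grip: [1,1,1]
  delta_pos:
    - [0,8,-3]
    - [0,0,0]
    - [0,0,0]
  angular:
    - [0,0,0]
    - [0,0,0]
    - [0,0,0]

```text
time: 2.9
ee_pos: [0.5406, 0.1587, 0.1038]
eef_rot: [3.098, 0.453, 0.013]
ft_force: [0.7, -0.3, 0.9]
grip_width: 0.0857
```

Emit:
servo_tool:
  grip: [1,1,-1,-1,-1]
  delta_pos:
    - [-1.5,0,-2]
    - [0,0,0]
    - [0,0,0]
    - [0,0,0]
    - [0,0,0]
  angular:
    - [0,0,0]
    - [0,0,0]
    - [0,0,0]
    - [0,0,0]
    - [0,0,0]
  force: 80

```text
time: 3.4
ee_pos: [0.5405, 0.1594, 0.1041]
eef_rot: [3.098, 0.453, 0.02]
ft_force: [-0.6, -1.0, -0.3]
grip_width: 0.0441
```

Emit:
servo_tool:
  grip: [-1,-1,-1]
  delta_pos:
    - [0,0,0]
    - [0,0,0]
    - [0,0,0]
  angular:
    - [0,0,0]
    - [0,0,0]
    - [0,0,0]

```text
time: 3.7
ee_pos: [0.5405, 0.1593, 0.104]
eef_rot: [3.098, 0.453, 0.02]
ft_force: [0.2, 0.3, -0.2]
grip_width: 0.0
```

```bash
cat > st.py <<'E'
from station import observe
import numpy as np
from scipy.spatial.transform import Rotation as R
np.set_printoptions(precision=4,suppress=True)
o=observe();r=R.from_rotvec(o["eef_rot"]).as_matrix()
print(o["time"],"pos",o["ee_pos"],"yaw",np.degrees(np.arctan2(r[1,0],r[0,0])),"z",r[:,2],"F",o["ft_force"],"T",o["wrist_torque"],"w",o["grip_width"],"q",o["q"])
E
python3 st.py
```

```text
3.7 pos [0.5405 0.1593 0.104 ] yaw 16.639643328232477 z [ 0.0139 -0.0086 -0.9999] F [ 0.1598  0.2563 -0.1682] T [-0.0293  0.0039 -0.0218] w 4.556617065199753e-05 q [-0.0956  0.6673 -0.3852  1.8657  0.4032  0.6759 -0.4325]
```

```bash
python3 - <<'E'
from station import observe, grab_frame
from h import *
d={}
for n in("scene","wrist","top"):
    f=grab_frame(n);d[n]=f
    cv2.imwrite(f"pics/{n}2.png",f["frame"][:,:,::-1])
pickle.dump(d,open("f2.pkl","wb"))
E
```

```text
(no output)
```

View pics/scene2.png

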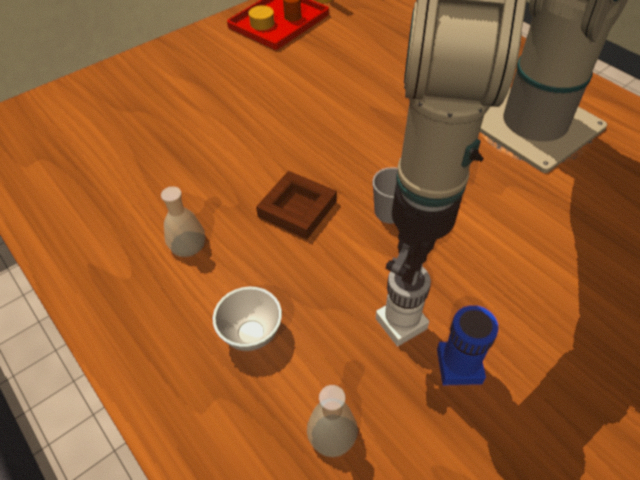

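View pics/wrist2.png

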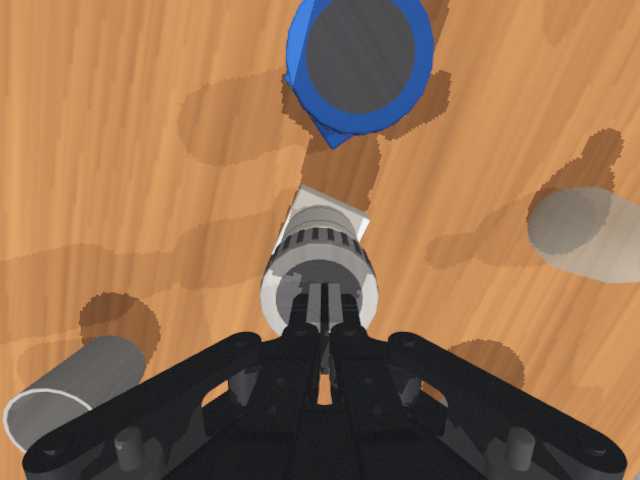

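```bash
python3 - <<'E'
from h import *
from scipy.spatial.transform import Rotation as R
from station import observe
o=observe();p=np.array(o["ee_pos"]);r=R.from_rotvec(o["eef_rot"]).as_matrix()
d=pickle.load(open("f2.pkl","rb"))
P=[p,p+.014*r[:,2],p-.005*r[:,2],[.5385,.159,.12]]
print(p)
for n in d: print(n,proj(d[n],P).round(1).tolist())
up=lambda x,k:cv2.resize(x,None,fx=k,fy=k,interpolation=cv2.INTER_CUBIC)[:,:,::-1]
cv2.imwrite("pics/c5.png",np.hstack([up(d["scene"]["frame"][220:350,350:450],4),up(d["wrist"]["frame"][180:380,250:400],2.6)[:520]]))
cv2.imwrite("pics/c6.png",up(d["top"]["frame"][200:330,140:340],4))
E
```

```text
[0.54052528 0.15924525 0.10403572]
scene [[407.0, 286.5], [405.8, 292.1], [407.4, 284.5], [409.1, 279.1]]
wrist [[324.3, 285.8], [324.3, 275.3], [324.3, 290.0], [320.5, 299.7]]
top [[223.0, 251.3], [224.8, 252.1], [222.4, 250.9], [221.2, 251.4]]
```

View pics/c5.png

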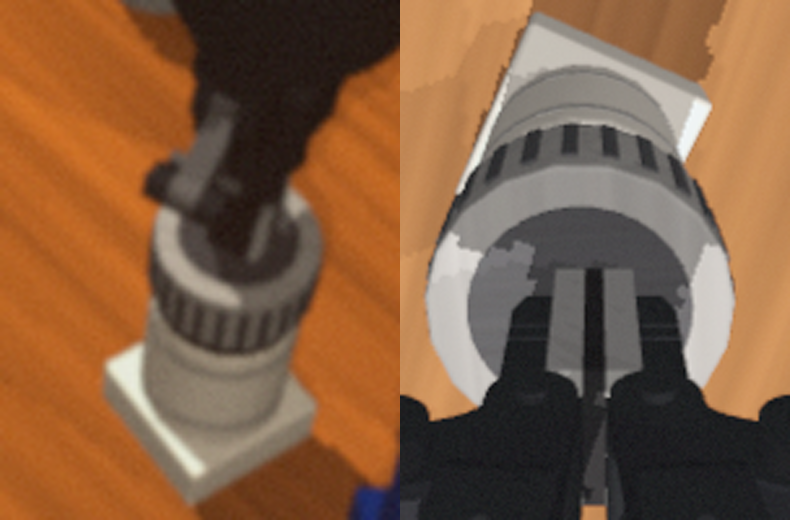

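View pics/c6.png

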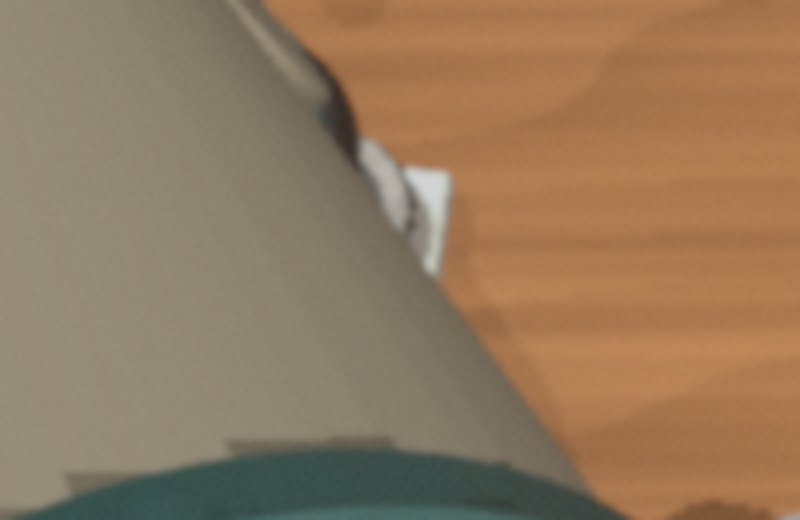

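```bash
python3 - <<'E'
from h import *
from scipy.spatial.transform import Rotation as R
from station import observe
o=observe();p=np.array(o["ee_pos"]);r=R.from_rotvec(o["eef_rot"]).as_matrix()
d=pickle.load(open("f2.pkl","rb"))
print(r)
for s in(-.03,-.02,-.01,0,.014):
  for w in(-.011,0.011): print(s,w,[proj(d[n],[p+s*r[:,2]+w*r[:,1]]).round(1).tolist() for n in("wrist","scene")])
c,_=ray(d["wrist"],[[0,0]]);print("wcam in tool",r.T@(c-p))
d0=pickle.load(open("w1.pkl","rb"))
f,o=d0;r=R.from_rotvec(o["eef_rot"]).as_matrix();c,_=ray(f,[[0,0]]);print(r.T@(c-o["ee_pos"]))
E
```

```text
[[ 0.95807564  0.28617662  0.01392856]
 [ 0.28630849 -0.95809897 -0.00859143]
 [ 0.01088627  0.01221911 -0.99986608]]
-0.03 -0.011 [[[324.4, 292.0]], [[416.9, 277.8]]]
-0.03 0.011 [[[324.3, 336.5]], [[402.4, 270.4]]]
-0.02 -0.011 [[[324.4, 282.4]], [[415.9, 282.0]]]
-0.02 0.011 [[[324.3, 324.6]], [[401.6, 274.6]]]
-0.01 -0.011 [[[324.3, 273.9]], [[414.9, 286.2]]]
-0.01 0.011 [[[324.3, 314.1]], [[400.8, 278.8]]]
0 -0.011 [[[324.3, 266.4]], [[414.0, 290.2]]]
0 0.011 [[[324.3, 304.6]], [[400.0, 282.9]]]
0.014 -0.011 [[[324.3, 257.1]], [[412.7, 295.7]]]
0.014 0.011 [[[324.3, 293.0]], [[398.9, 288.4]]]
wcam in tool [-9.79697803e-05 -7.50625316e-02 -1.61825482e-01]
[ 0.00098972 -0.07767481 -0.16244701]
```

```bash
python3 - <<'E'
from h import *
from scipy.spatial.transform import Rotation as R
f,o=pickle.load(open("w1.pkl","rb"));p=np.array(o["ee_pos"]);r=R.from_rotvec(o["eef_rot"]).as_matrix()
K,Rc,t=cam(f)
for s in(-.04,-.03,-.02,-.01,0,.014):
  print(s,"depth",(Rc@(p+s*r[:,2])+t)[2],[proj(f,[p+s*r[:,2]+w*r[:,1]+.0425*r[:,0]]).round(1).tolist() for w in(-.011,.011)])
d=pickle.load(open("f2.pkl","rb"));K,Rc,t=cam(d["wrist"]);print("lid depth",(Rc@np.array([.5385,.159,.12])+t)[2])
im=np.hstack([d["wrist"]["frame"][200:400,230:420],f["frame"][270:470,380:570]]);cv2.imwrite("pics/c7.png",cv2.resize(im,None,fx=2,fy=2,interpolation=cv2.INTER_CUBIC)[:,:,::-1])
E
```

```text
-0.04 depth 0.13956097976227833 [[[424.6, 309.2]], [[419.9, 355.6]]]
-0.03 depth 0.14914188485582694 [[[418.0, 298.0]], [[413.9, 341.9]]]
-0.02 depth 0.15872278994937558 [[[412.1, 288.2]], [[408.5, 329.8]]]
-0.01 depth 0.16830369504292422 [[[407.0, 279.5]], [[403.8, 319.1]]]
0 depth 0.17788460013647284 [[[402.4, 271.7]], [[399.5, 309.5]]]
0.014 depth 0.19129786726744094 [[[396.8, 262.2]], [[394.2, 297.7]]]
lid depth 0.16126282576482895
```

View pics/c7.png

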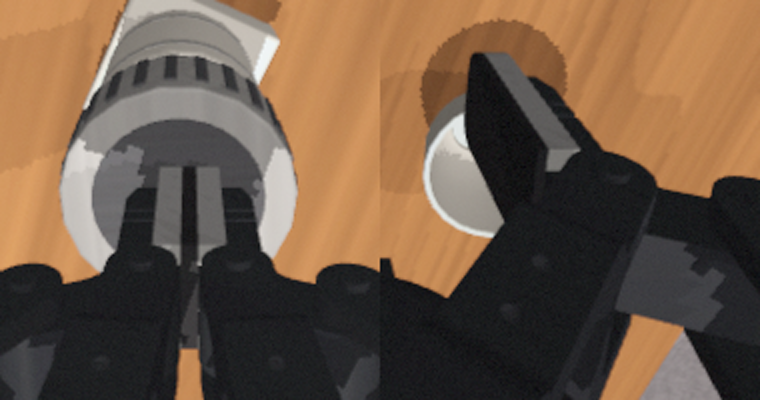

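The wrist view shows the closed fingertips at (325,284), above the lid and covering its disc. From that, the tips sit about 34 mm farther back than the reported TCP and tool data imply, in both the open and closed pictures. Nothing was touched. I'll open, go about 36 mm lower, and check before closing.

Emit:
servo_tool:
  grip: [1,1,1,1,1]
  delta_pos:
    - [0,0,12]
    - [0,0,0]
    - [0,0,0]
    - [0,0,0]
    - [0,0,0]
  angular:
    - [0,0,0]
    - [0,0,0]
    - [0,0,0]
    - [0,0,0]
    - [0,0,0]

```text
time: 4.35
ee_pos: [0.5408, 0.1593, 0.1176]
eef_rot: [3.098, 0.453, 0.021]
ft_force: [-0.0, -0.1, 0.4]
grip_width: 0.0722
```

```bash
python3 st.py; python3 - <<'E'
from station import observe, grab_frame
from h import *
from scipy.spatial.transform import Rotation as R
d={}
for n in("scene","wrist"):
    d[n]=grab_frame(n)
o=observe();pickle.dump((d,o),open("f3.pkl","wb"))
p=np.array(o["ee_pos"]);r=R.from_rotvec(o["eef_rot"]).as_matrix()
for s in(-.04,-.033,-.027):
  print(s,[proj(d[n],[p+s*r[:,2]+w*r[:,1]+x*r[:,0] for x in(.0425,-.0425) for w in (-.011,.011)]).round(0).tolist() for n in d])
up=lambda x,k:cv2.resize(x,None,fx=k,fy=k,interpolation=cv2.INTER_CUBIC)[:,:,::-1]
cv2.imwrite("pics/c8.png",up(d["scene"]["frame"][210:350,340:480],4))
cv2.imwrite("pics/c9.png",d["wrist"]["frame"][:,:,::-1])
E
```

```text
4.35 pos [0.5408 0.1593 0.1176] yaw 16.63554998645853 z [ 0.0147 -0.0083 -0.9999] F [-0.0149 -0.1105  0.3607] T [-0.0009  0.016  -0.01  ] w 0.07216410243370497 q [-0.0876  0.6482 -0.3967  1.856   0.3906  0.7037 -0.4213]
-0.04 [[[404.0, 290.0], [388.0, 282.0], [434.0, 246.0], [419.0, 239.0]], [[430.0, 303.0], [425.0, 350.0], [219.0, 303.0], [224.0, 350.0]]]
-0.033 [[[403.0, 293.0], [388.0, 285.0], [433.0, 250.0], [419.0, 243.0]], [[425.0, 295.0], [420.0, 340.0], [224.0, 295.0], [228.0, 340.0]]]
-0.027 [[[402.0, 296.0], [387.0, 288.0], [432.0, 252.0], [418.0, 245.0]], [[421.0, 289.0], [417.0, 333.0], [228.0, 289.0], [232.0, 333.0]]]
```

View pics/c8.png

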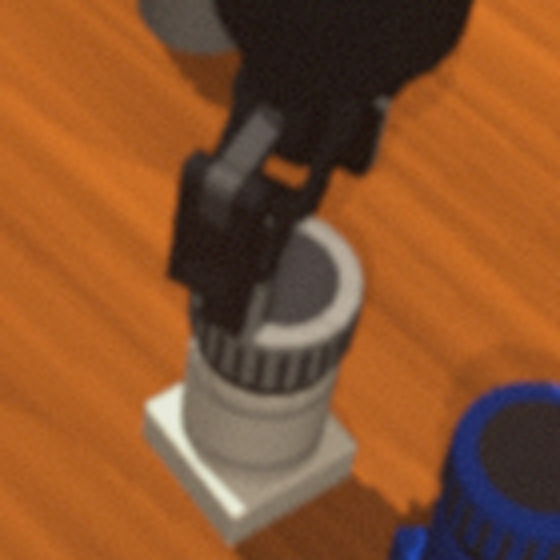

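View pics/c9.png

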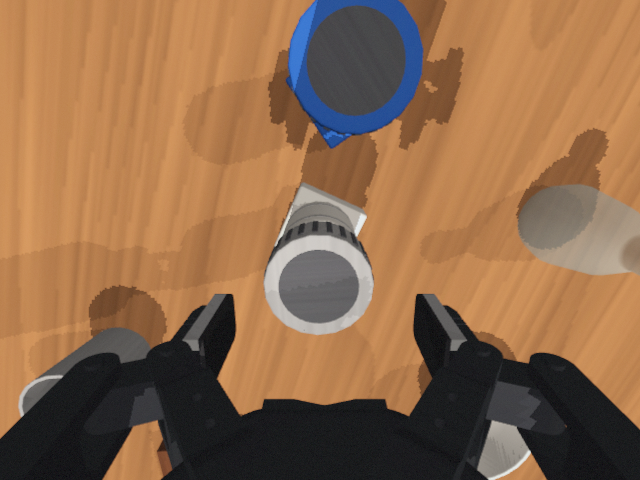

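Both views agree that the tips straddle the lid but sit 34 mm higher than reported: wrist (234,295) and (414,295), scene (401,294). I'll level the tool and descend to a reading of about 0.067.

Emit:
servo_tool:
  grip: [1,1,1,1]
  delta_pos:
    - [-1.5,0,-15]
    - [0,0,-20]
    - [0,0,-14]
    - [0,0,0]
  angular:
    - [0.008,0.015,0]
    - [0,0,0]
    - [0,0,0]
    - [0,0,0]

```text
time: 4.85
ee_pos: [0.5387, 0.1587, 0.0642]
eef_rot: [-3.108, -0.453, 0.005]
ft_force: [0.2, 0.9, 0.6]
grip_width: 0.0855
```

```bash
python3 st.py; python3 - <<'E'
from station import observe, grab_frame
from h import *
d={}
for n in("scene","wrist"):
    d[n]=grab_frame(n)
up=lambda x,k:cv2.resize(x,None,fx=k,fy=k,interpolation=cv2.INTER_CUBIC)[:,:,::-1]
cv2.imwrite("pics/d8.png",up(d["scene"]["frame"][210:350,340:480],4))
cv2.imwrite("pics/d9.png",d["wrist"]["frame"][:,:,::-1])
E
```

```text
4.85 pos [0.5387 0.1587 0.0642] yaw 16.598430600475766 z [-0.0035  0.0006 -1.    ] F [0.1589 0.8646 0.6493] T [ 0.0027  0.0439 -0.0118] w 0.08549660077312247 q [-0.102   0.731  -0.3641  1.8802  0.4246  0.61   -0.4443]
```

View pics/d8.png

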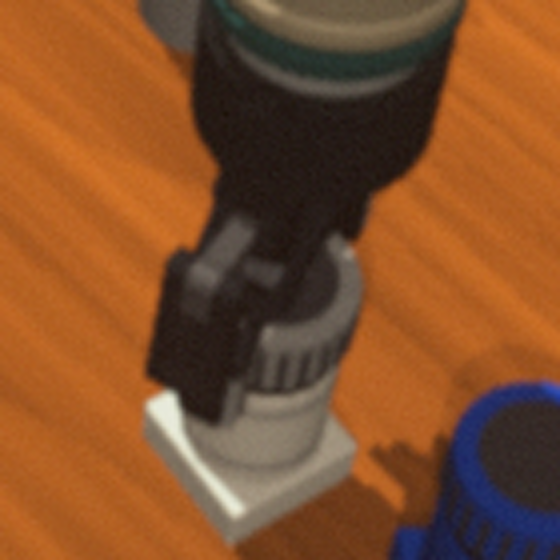

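View pics/d9.png

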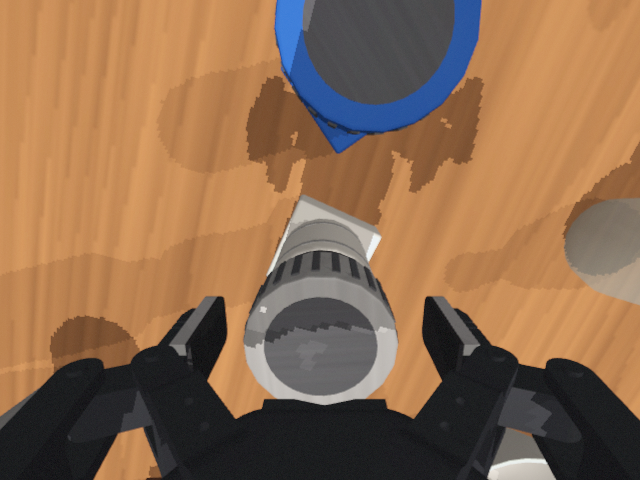

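The fingers now straddle the lid: wrist tips at (225,300) and (425,300), lid centred at (321,345). Closing.

Emit:
servo_tool:
  grip: [-1,-1,-1,-1,-1]
  delta_pos:
    - [0,0,0]
    - [0,0,0]
    - [0,0,0]
    - [0,0,0]
    - [0,0,0]
  angular:
    - [0,0,0]
    - [0,0,0]
    - [0,0,0]
    - [0,0,0]
    - [0,0,0]
  force: 80

```text
time: 5.45
ee_pos: [0.5399, 0.1594, 0.0673]
eef_rot: [-3.107, -0.453, -0.0]
ft_force: [-0.4, -0.5, -3.6]
grip_width: 0.0565
```

```bash
python3 st.py
```

```text
5.45 pos [0.5399 0.1594 0.0673] yaw 16.594337742117393 z [-0.     0.002 -1.   ] F [-0.4385 -0.5433 -3.562 ] T [ 0.0358 -0.0261 -0.0052] w 0.05653197968865247 q [-0.1007  0.7263 -0.3664  1.8787  0.4232  0.6125 -0.4434]
```

Emit:
servo_tool:
  grip: [-1,-1,-1,-1,-1]
  delta_pos:
    - [0,0,10]
    - [0,0,15]
    - [0,0,20]
    - [0,0,20]
    - [0,0,0]
  angular:
    - [0,0,0]
    - [0,0,0]
    - [0,0,0]
    - [0,0,0]
    - [0,0,0]

```text
time: 5.95
ee_pos: [0.5385, 0.1588, 0.1347]
eef_rot: [-3.107, -0.454, 0.004]
ft_force: [1.0, 0.9, -4.2]
grip_width: 0.0565
```

```bash
python3 st.py; python3 - <<'E'
from station import observe, grab_frame
from h import *
d={n:grab_frame(n) for n in("scene",)}
up=lambda x,k:cv2.resize(x,None,fx=k,fy=k,interpolation=cv2.INTER_CUBIC)[:,:,::-1]
cv2.imwrite("pics/e8.png",up(d["scene"]["frame"][190:350,340:480],3))
E
```

```text
5.95 pos [0.5385 0.1588 0.1347] yaw 16.617724486455373 z [-0.0031  0.0012 -1.    ] F [ 0.9673  0.8848 -4.2444] T [ 0.0603 -0.1078 -0.0024] w 0.056466403666964725 q [-0.0591  0.6309 -0.4268  1.8338  0.3602  0.7564 -0.389 ]
```

View pics/e8.png

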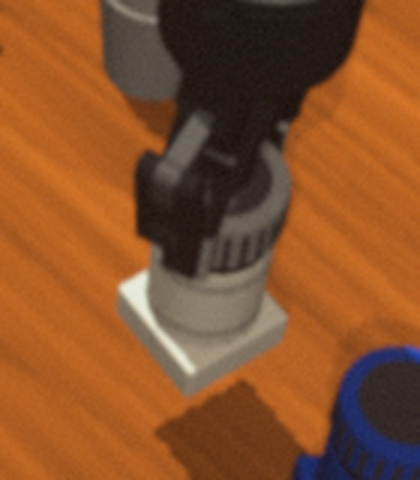

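The lift is good (4.2 N, foot clear of the surface). Moving over the holder with a +0.466 rad turn.

Emit:
servo_tool:
  grip: [-1,-1,-1,-1,-1]
  delta_pos:
    - [-3,-30,0]
    - [-3,-40,0]
    - [-3,-42,0]
    - [-4,-42,0]
    - [-4,-42,0]
  angular:
    - [0,0,0.06]
    - [0,0,0.06]
    - [0,0,0.06]
    - [0,0,0.06]
    - [0,0,0.06]

```text
time: 6.5
ee_pos: [0.5174, -0.0335, 0.1298]
eef_rot: [-2.985, -0.952, 0.011]
ft_force: [0.8, -1.0, -4.7]
grip_width: 0.056
```

Emit:
servo_tool:
  grip: [-1,-1,-1,-1,-1]
  delta_pos:
    - [-4,-40,0]
    - [-3,-30,0]
    - [0,-15,0]
    - [0,0,0]
    - [0,0,0]
  angular:
    - [0,0,0.06]
    - [0,0,0.06]
    - [0,0,0.04]
    - [0,0,0]
    - [0,0,0]

```text
time: 7.0
ee_pos: [0.5033, -0.131, 0.1238]
eef_rot: [-2.901, -1.177, 0.03]
ft_force: [0.3, -0.6, -3.8]
grip_width: 0.0565
```

```bash
python3 st.py
```

```text
7.0 pos [ 0.5033 -0.131   0.1238] yaw 44.171154522761185 z [-0.0218  0.0023 -0.9998] F [ 0.3423 -0.584  -3.775 ] T [ 0.1285 -0.038   0.0225] w 0.05649104029045241 q [ 0.5842  0.637  -0.5846  1.932   0.5045  0.7457  0.4731]
```

Emit:
servo_tool:
  grip: [-1,-1,-1]
  delta_pos:
    - [9,1,0]
    - [0,0,0]
    - [0,0,0]
  angular:
    - [-0.002,-0.022,-0.012]
    - [0,0,0]
    - [0,0,0]

```text
time: 7.3
ee_pos: [0.5133, -0.1254, 0.1233]
eef_rot: [-2.915, -1.168, -0.004]
ft_force: [-1.0, -0.2, -4.0]
grip_width: 0.0561
```

```bash
python3 st.py; python3 - <<'E'
from station import observe, grab_frame
from h import *
d={n:grab_frame(n) for n in("scene","top","wrist")}
pickle.dump((d,observe()),open("f4.pkl","wb"))
up=lambda x,k:cv2.resize(x,None,fx=k,fy=k,interpolation=cv2.INTER_CUBIC)[:,:,::-1]
cv2.imwrite("pics/g1.png",up(d["scene"]["frame"][110:250,240:380],4))
cv2.imwrite("pics/g2.png",up(d["top"]["frame"][200:330,350:500],4))
cv2.imwrite("pics/g3.png",up(d["wrist"]["frame"],1))
E
```

```text
7.3 pos [ 0.5133 -0.1254  0.1233] yaw 43.66693726673597 z [ 0.0016  0.0026 -1.    ] F [-0.9514 -0.1561 -4.005 ] T [ 0.0285  0.0431 -0.0237] w 0.05610713491825455 q [ 0.5696  0.6362 -0.5784  1.9328  0.5104  0.7202  0.4503]
```

View pics/g1.png

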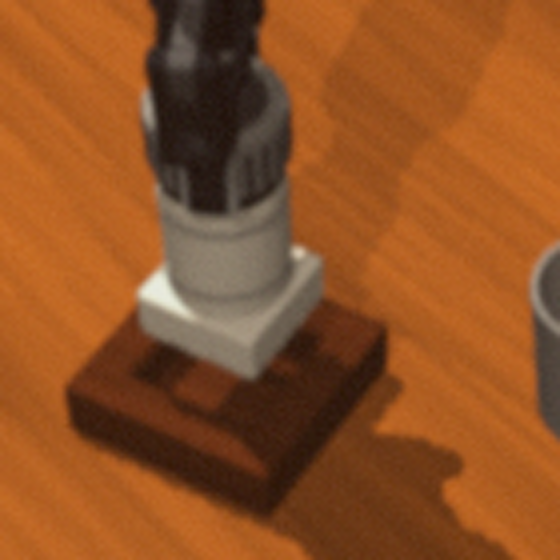

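View pics/g2.png

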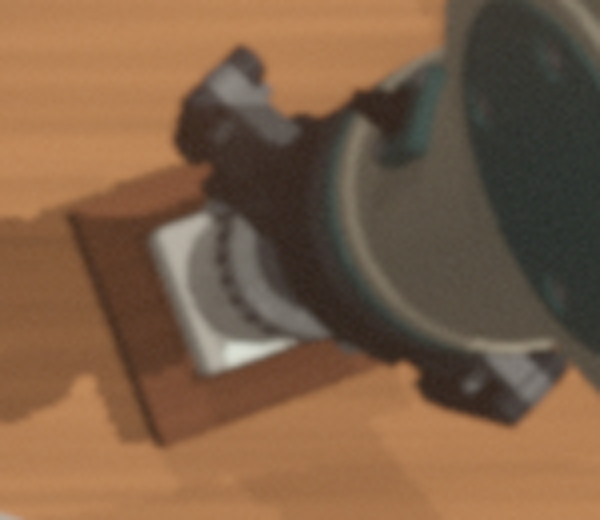

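View pics/g3.png

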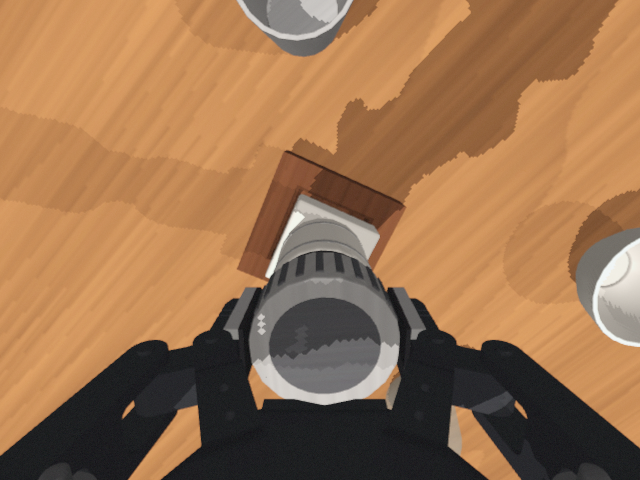

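```bash
python3 - <<'E'
from h import *
up=lambda x,k:cv2.resize(x,None,fx=k,fy=k,interpolation=cv2.INTER_CUBIC)[:,:,::-1]
d,o=pickle.load(open("f4.pkl","rb"))
cv2.imwrite("pics/g4.png",up(d["wrist"]["frame"][140:290,225:425],4))
E
```

```text
(no output)
```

View pics/g4.png

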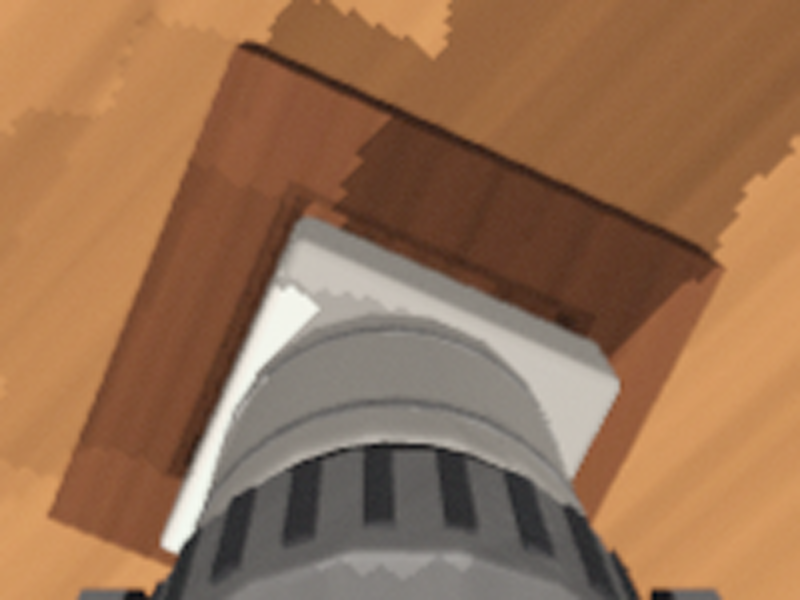

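```bash
python3 - <<'E'
from h import *
np.set_printoptions(precision=4,suppress=True)
d,o=pickle.load(open("f4.pkl","rb"))
def rep(name,f,px,z,full=True):
    P=onplane(f,px,z);e=np.diff(P,axis=0)
    print(name,"ctr",((P[0]+P[2])/2)[:2],"len",np.linalg.norm(e,axis=1),"ang",(np.degrees(np.arctan2(e[:,1],e[:,0]))+45)%90-45)
W=lambda L:np.array(L)/4+[225,140]
S=lambda L:np.array(L)/4+[240,110]
T=lambda L:np.array(L)/4+[350,200]
rep("W holder",d["wrist"],W([[718,268],[243,50],[50,516]]),.028)
rep("W foot top",d["wrist"],W([[620,383],[292,247],[160,548]]),.080)
rep("W foot bot",d["wrist"],W([[600,345],[304,213]]+[[304,213]]),.056)
rep("S foot top",d["scene"],S([[140,297],[250,348],[322,262]]),.080)
rep("S foot bot",d["scene"],S([[143,325],[250,378],[322,290]]),.056)
rep("S holder top",d["scene"],S([[70,392],[265,480],[386,330]]),.028)
d0=pickle.load(open("f0.pkl","rb"))
s=np.array([[62,235],[305,348],[458,158],[220,58]])/5+[245,160]
rep("S0 holder",d0["scene"],s,.028);print(onplane(d0["scene"],s,.028).mean(0))
rep("T foot leftedge",d["top"],T([[150,235],[208,376],[208,376]]),.056)
rep("T foot botedge",d["top"],T([[208,376],[296,343],[296,343]]),.08)
print(o["ee_pos"])
E
```

```text
W holder ctr [ 0.5133 -0.1301] len [0.1002 0.1024] ang [19.3716 18.9948]
W foot top ctr [ 0.5125 -0.1259] len [0.0564 0.0554] ang [20.7109 19.1759]
W foot bot ctr [ 0.5033 -0.0989] len [0.0569 0.    ] ang [19.352  0.   ]
S foot top ctr [ 0.5146 -0.1217] len [0.0554 0.0574] ang [17.9913 19.4888]
S foot bot ctr [ 0.5108 -0.1273] len [0.0561 0.0593] ang [16.6154 19.8003]
S holder top ctr [ 0.5164 -0.1248] len [0.0996 0.1005] ang [19.8531 19.0234]
S0 holder ctr [ 0.515  -0.1266] len [0.1003 0.1019 0.1009] ang [19.1078 19.096  19.6357]
[ 0.5152 -0.1267  0.028 ]
T foot leftedge ctr [ 0.5033 -0.1013] len [0.0594 0.    ] ang [20.6159  0.    ]
T foot botedge ctr [ 0.481 -0.124] len [0.0361 0.    ] ang [19.3815  0.    ]
[ 0.5134 -0.1259  0.1235]
```

Wrist view: the holder is at (0.5133,-0.1301) with yaw 19.2°, and the foot is at (0.5125,-0.1259) with yaw about 19.6°. Top agrees with the wrist on the holder, and scene differs by about 3 mm. I'll shift roughly (+1,-3.5) mm, lower to just above the rim and look again.

Emit:
servo_tool:
  grip: [-1,-1,-1,-1]
  delta_pos:
    - [1,-3.5,-8]
    - [0,0,-10]
    - [0,0,-3]
    - [0,0,0]
  angular:
    - [0,0,0]
    - [0,0,0]
    - [0,0,0]
    - [0,0,0]

```text
time: 7.85
ee_pos: [0.5143, -0.1297, 0.1004]
eef_rot: [-2.915, -1.167, -0.003]
ft_force: [-0.3, -0.2, -4.1]
grip_width: 0.0566
```

```bash
python3 st.py; python3 - <<'E'
from station import observe, grab_frame
from h import *
d={n:grab_frame(n) for n in("scene","wrist")}
pickle.dump((d,observe()),open("f5.pkl","wb"))
up=lambda x,k:cv2.resize(x,None,fx=k,fy=k,interpolation=cv2.INTER_CUBIC)[:,:,::-1]
cv2.imwrite("pics/i1.png",up(d["scene"]["frame"][130:250,250:350],5))
cv2.imwrite("pics/i2.png",up(d["wrist"]["frame"][140:290,225:425],4))
E
```

```text
7.85 pos [ 0.5143 -0.1297  0.1004] yaw 43.64656834884093 z [ 0.0015  0.0022 -1.    ] F [-0.2856 -0.2435 -4.1206] T [-0.0497 -0.0294 -0.0164] w 0.05663808343638107 q [ 0.5565  0.6708 -0.5505  1.9449  0.5431  0.675   0.4301]
```

View pics/i1.png

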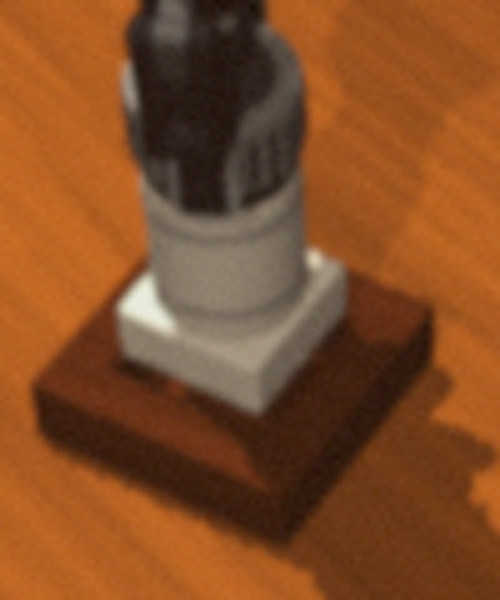

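View pics/i2.png

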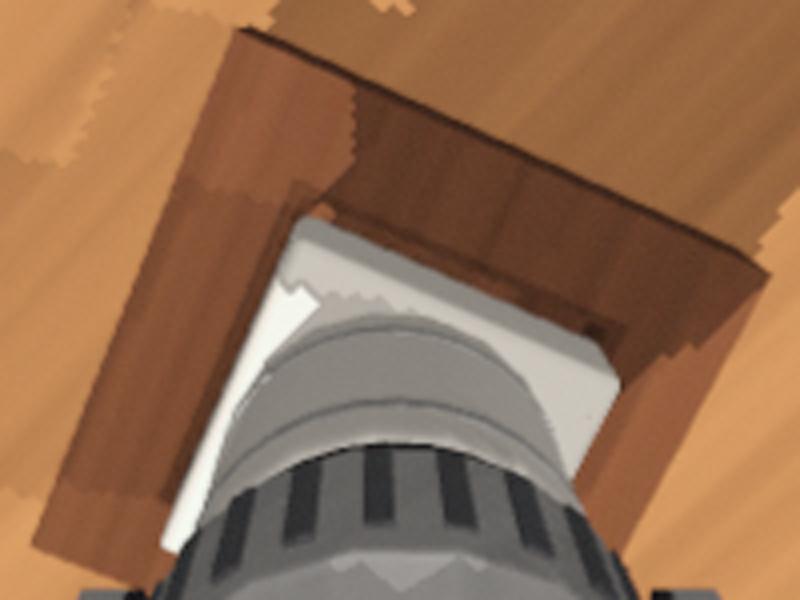

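```bash
python3 - <<'E'
from h import *
np.set_printoptions(precision=4,suppress=True)
d,o=pickle.load(open("f5.pkl","rb"))
def rep(name,f,px,z):
    P=onplane(f,px,z);e=np.diff(P,axis=0)
    print(name,"ctr",((P[0]+P[2])/2)[:2],"len",np.linalg.norm(e,axis=1),"ang",(np.degrees(np.arctan2(e[:,1],e[:,0]))+45)%90-45)
W=lambda L:np.array(L)/4+[225,140]
S=lambda L:np.array(L)/5+[250,130]
rep("W holder",d["wrist"],W([[768,276],[240,34],[32,543]]),.028)
rep("W foot top",d["wrist"],W([[620,383],[292,247],[160,548]]),.0573)
rep("W foot top in bot edge",d["wrist"],W([[600,345],[304,213],[304,213]]),.0333)
rep("W recess edge",d["wrist"],W([[625,325],[295,180],[165,497]]),.028)
rep("S foot top",d["scene"],S([[118,318],[258,378],[347,270]]),.0573)
rep("S foot bot",d["scene"],S([[120,355],[258,413],[345,305]]),.0333)
rep("S holder top",d["scene"],S([[35,390],[278,500],[434,315]]),.028)
P=onplane(d["wrist"],W([[768,276],[240,34]]),.028);Q=onplane(d["wrist"],W([[600,345],[304,213]]),.0333)
n=(P[1]-P[0])[:2];n=np.array([-n[1],n[0]])/np.linalg.norm(n);print("edge gap (want 23 on bottom edge)",(Q-P[0])[:,:2]@n)
print(o["ee_pos"])
E
```

```text
W holder ctr [ 0.5135 -0.1298] len [0.1015 0.1021] ang [19.4452 19.1381]
W foot top ctr [ 0.5131 -0.1301] len [0.0563 0.0553] ang [20.6946 19.1477]
W foot top in bot edge ctr [ 0.5038 -0.1032] len [0.0568 0.    ] ang [19.334  0.   ]
W recess edge ctr [ 0.5136 -0.1296] len [0.0643 0.0643] ang [19.7905 20.2427]
S foot top ctr [ 0.5165 -0.1245] len [0.056 0.058] ang [20.2695 19.6114]
S foot bot ctr [ 0.514  -0.1296] len [0.0561 0.0585] ang [20.9953 19.9386]
S holder top ctr [ 0.5169 -0.1245] len [0.0995 0.1003] ang [19.7889 17.8709]
edge gap (want 23 on bottom edge) [0.0227 0.0226]
[ 0.5145 -0.1296  0.1009]
```

The wrist view gives foot (0.5131,-0.1301) against recess (0.5136,-0.1296), and the angles match within about 0.5°. Inserting slowly.

Emit:
servo_tool:
  grip: [-1,-1,-1]
  delta_pos:
    - [0,0,-5]
    - [0,0,-4]
    - [0,0,-4]
  angular:
    - [0,0,0]
    - [0,0,0]
    - [0,0,0]

```text
time: 8.25
ee_pos: [0.5154, -0.1297, 0.0878]
eef_rot: [-2.916, -1.167, -0.007]
ft_force: [-0.1, 0.3, -4.8]
grip_width: 0.0563
```

Emit:
servo_tool:
  grip: [-1,-1,-1]
  delta_pos:
    - [0,0,-4]
    - [0,0,-4]
    - [0,0,-2]
  angular:
    - [0,0,0]
    - [0,0,0]
    - [0,0,0]

```text
time: 8.55
ee_pos: [0.5151, -0.1298, 0.0765]
eef_rot: [-2.916, -1.167, -0.006]
ft_force: [0.6, 0.4, -5.1]
grip_width: 0.056
```

```bash
python3 st.py
```

```text
8.55 pos [ 0.5151 -0.1298  0.0765] yaw 43.63051006368547 z [ 0.0036  0.002  -1.    ] F [ 0.5504  0.4446 -5.0829] T [-0.0131  0.0619 -0.0394] w 0.055996790486379774 q [ 0.5341  0.7051 -0.518   1.9601  0.5782  0.6226  0.3998]
```

Inside the recess with no contact force. Lowering the last bit.

Emit:
servo_tool:
  grip: [-1,-1,-1]
  delta_pos:
    - [0,0,-2]
    - [0,0,-1.5]
    - [0,0,-1]
  angular:
    - [0,0,0]
    - [0,0,0]
    - [0,0,0]

```text
time: 8.85
ee_pos: [0.5153, -0.1299, 0.0726]
eef_rot: [2.916, 1.167, 0.006]
ft_force: [-3.0, -0.5, 10.9]
grip_width: 0.0561
```

```bash
python3 st.py
```

```text
8.85 pos [ 0.5153 -0.1299  0.0726] yaw 43.627310806251266 z [ 0.0038  0.0009 -1.    ] F [-2.9874 -0.4795 10.9151] T [0.0126 0.8085 0.0226] w 0.05613165037483274 q [ 0.5294  0.7108 -0.5117  1.9622  0.5849  0.6143  0.3936]
```

The foot reached the floor at the expected height: reading 0.0726 against 0.0733 expected, with a 15 N push. Easing the lateral force, then starting to turn the lid clockwise while following its 5 mm/rad sink.

Emit:
servo_tool:
  grip: [-1,-1,-1,-1]
  delta_pos:
    - [-0.8,0,0.3]
    - [0,0,0]
    - [0,0,-0.3]
    - [0,0,-0.3]
  angular:
    - [0,0,0]
    - [0,0,0]
    - [0,0,-0.06]
    - [0,0,-0.06]

```text
time: 9.25
ee_pos: [0.5149, -0.1298, 0.0729]
eef_rot: [2.981, 0.986, 0.008]
ft_force: [-1.1, -0.6, -2.1]
grip_width: 0.056
```

```bash
python3 st.py
```

```text
9.25 pos [ 0.5149 -0.1298  0.0729] yaw 36.60371269598452 z [ 0.0051  0.0002 -1.    ] F [-1.1442 -0.5729 -2.1392] T [0.0311 0.0892 0.197 ] w 0.05603615358149171 q [ 0.5079  0.7024 -0.4776  1.9654  0.5529  0.5991  0.3007]
```

Emit:
servo_tool:
  grip: [-1,-1,-1]
  delta_pos:
    - [0,0,-0.6]
    - [0,0,-0.4]
    - [0,0,-0.4]
  angular:
    - [0,0,-0.05]
    - [0,0,-0.05]
    - [0,0,-0.05]

```text
time: 9.55
ee_pos: [0.5151, -0.1298, 0.072]
eef_rot: [3.047, 0.753, 0.008]
ft_force: [-0.5, 0.8, -1.7]
grip_width: 0.0563
```

```bash
python3 st.py
```

```text
9.55 pos [ 0.5151 -0.1298  0.072 ] yaw 27.75575728465107 z [ 0.0056 -0.0013 -1.    ] F [-0.4736  0.7883 -1.6868] T [0.0094 0.1891 0.1649] w 0.05626253784844829 q [ 0.4783  0.6957 -0.4326  1.967   0.5125  0.5812  0.1842]
```

Emit:
servo_tool:
  grip: [-1,-1,-1]
  delta_pos:
    - [0,0,-0.4]
    - [0,0,-0.4]
    - [0,0,-0.4]
  angular:
    - [0,0,-0.05]
    - [0,0,-0.05]
    - [0,0,-0.05]

```text
time: 9.85
ee_pos: [0.5153, -0.1298, 0.0712]
eef_rot: [3.095, 0.516, 0.008]
ft_force: [-0.1, 0.4, -1.6]
grip_width: 0.0567
```

```bash
python3 st.py
```

```text
9.85 pos [ 0.5153 -0.1298  0.0712] yaw 18.948196795486044 z [ 0.0058 -0.003  -1.    ] F [-0.0651  0.3721 -1.5729] T [-0.0196  0.2064  0.1753] w 0.05669628120062767 q [ 0.4485  0.6898 -0.3879  1.9683  0.4703  0.5653  0.0699]
```

Emit:
servo_tool:
  grip: [-1,-1,-1]
  delta_pos:
    - [0,0,-0.4]
    - [0,0,-0.4]
    - [0,0,-0.4]
  angular:
    - [0,0,-0.05]
    - [0,0,-0.05]
    - [0,0,-0.05]

```text
time: 10.15
ee_pos: [0.5155, -0.1298, 0.0704]
eef_rot: [3.124, 0.277, 0.008]
ft_force: [-0.3, 0.5, -2.3]
grip_width: 0.0563
```

```bash
python3 st.py
```

```text
10.15 pos [ 0.5155 -0.1298  0.0704] yaw 10.143423659676507 z [ 0.0058 -0.0046 -1.    ] F [-0.2637  0.4935 -2.3186] T [-0.0575  0.2037  0.1459] w 0.056340362934204934 q [ 0.4184  0.6849 -0.3433  1.9693  0.4264  0.551  -0.0425]
```

Emit:
servo_tool:
  grip: [-1,-1,-1]
  delta_pos:
    - [0,0,-0.4]
    - [0,0,-0.4]
    - [0,0,-0.4]
  angular:
    - [0.002,0.002,-0.04]
    - [0.002,0.002,-0.04]
    - [0,0,-0.04]

```text
time: 10.45
ee_pos: [0.5158, -0.1299, 0.0697]
eef_rot: [3.139, 0.08, 0.003]
ft_force: [-1.5, 0.8, 1.6]
grip_width: 0.056
```

```bash
python3 st.py
```

```text
10.45 pos [ 0.5158 -0.1299  0.0697] yaw 2.931144218343113 z [ 0.0017 -0.0014 -1.    ] F [-1.5477  0.7741  1.6111] T [-0.1234  0.2992  0.1773] w 0.05604848668892012 q [ 0.3999  0.6842 -0.3127  1.9647  0.3847  0.5481 -0.1268]
```

Emit:
servo_tool:
  grip: [-1,-1,-1]
  delta_pos:
    - [0,0,-0.3]
    - [0,0,-0.3]
    - [0,0,-0.3]
  angular:
    - [0,0,-0.04]
    - [0,0,-0.04]
    - [0,0,-0.04]

```text
time: 10.75
ee_pos: [0.516, -0.13, 0.0691]
eef_rot: [3.138, -0.121, 0.003]
ft_force: [-1.3, 1.0, -0.4]
grip_width: 0.0565
```

```bash
python3 st.py
```

```text
10.75 pos [ 0.516  -0.13    0.0691] yaw -4.430078139425175 z [ 0.0019 -0.0017 -1.    ] F [-1.3461  1.032  -0.4129] T [-0.1479  0.1907  0.1435] w 0.0565018261122449 q [ 0.3761  0.6813 -0.2767  1.9655  0.3453  0.5378 -0.2175]
```

Emit:
servo_tool:
  grip: [-1,-1,-1]
  delta_pos:
    - [-0.5,0,-0.3]
    - [-0.4,0,-0.3]
    - [0,0,-0.3]
  angular:
    - [0,0,-0.04]
    - [0,0,-0.04]
    - [0,0,-0.04]

```text
time: 11.05
ee_pos: [0.5161, -0.1301, 0.0685]
eef_rot: [3.123, -0.322, 0.006]
ft_force: [-1.5, -0.6, -0.1]
grip_width: 0.0564
```

```bash
python3 st.py
```

```text
11.05 pos [ 0.5161 -0.1301  0.0685] yaw -11.788900954564554 z [ 0.0037 -0.0022 -1.    ] F [-1.4516 -0.5916 -0.0849] T [-0.1302  0.2093  0.1288] w 0.056408040244429275 q [ 0.3524  0.6785 -0.2404  1.968   0.3056  0.5256 -0.3078]
```

Emit:
servo_tool:
  grip: [-1,-1,-1]
  delta_pos:
    - [0,0,-0.3]
    - [0,0,-0.3]
    - [0,0,-0.3]
  angular:
    - [0,0,-0.04]
    - [0,0,-0.04]
    - [0,0,-0.04]

```text
time: 11.35
ee_pos: [0.5164, -0.1299, 0.0679]
eef_rot: [3.096, -0.524, 0.007]
ft_force: [-1.7, -0.7, 3.0]
grip_width: 0.0561
```

```bash
python3 st.py
```

```text
11.35 pos [ 0.5164 -0.1299  0.0679] yaw -19.22158326780733 z [ 0.004  -0.0027 -1.    ] F [-1.7465 -0.6693  3.0109] T [-0.0927  0.2851  0.2269] w 0.05608901919426137 q [ 0.3278  0.6766 -0.2042  1.9687  0.2639  0.5171 -0.3979]
```

Emit:
servo_tool:
  grip: [-1,-1]
  delta_pos:
    - [-0.5,0,-0.2]
    - [0,0,-0.2]
  angular:
    - [0,0,-0.04]
    - [0,0,-0.04]

```text
time: 11.55
ee_pos: [0.5165, -0.1301, 0.0677]
eef_rot: [3.07, -0.658, 0.009]
ft_force: [-0.3, -0.0, 1.4]
grip_width: 0.056
```

```bash
python3 st.py
```

```text
11.55 pos [ 0.5165 -0.1301  0.0677] yaw -24.182369537725638 z [ 0.005  -0.0034 -1.    ] F [-0.3238 -0.0404  1.4454] T [-0.0635  0.2008  0.2513] w 0.05602239762604071 q [ 0.3117  0.6751 -0.1798  1.9702  0.236   0.5106 -0.4575]
```

Emit:
servo_tool:
  grip: [-1,-1]
  delta_pos:
    - [0,0,-0.2]
    - [0,0,-0.2]
  angular:
    - [0,0,-0.04]
    - [0,0,-0.04]

```text
time: 11.75
ee_pos: [0.5166, -0.1302, 0.0674]
eef_rot: [3.038, -0.79, 0.009]
ft_force: [-0.1, 0.4, 0.7]
grip_width: 0.0563
```

```bash
python3 st.py
```

```text
11.75 pos [ 0.5166 -0.1302  0.0674] yaw -29.13933029105703 z [ 0.0049 -0.0042 -1.    ] F [-0.0726  0.4043  0.667 ] T [-0.251   0.1586  0.3543] w 0.05629102507874523 q [ 0.2953  0.6744 -0.1556  1.9705  0.2077  0.5063 -0.5169]
```

Emit:
servo_tool:
  grip: [-1,-1]
  delta_pos:
    - [0,0,-0.2]
    - [0,0,-0.2]
  angular:
    - [0,0,-0.03]
    - [0,0,-0.03]

```text
time: 11.95
ee_pos: [0.5167, -0.1303, 0.0671]
eef_rot: [3.01, -0.888, 0.009]
ft_force: [-1.3, -0.2, 2.7]
grip_width: 0.0562
```

```bash
python3 st.py
```

```text
11.95 pos [ 0.5167 -0.1303  0.0671] yaw -32.878760391528814 z [ 0.0047 -0.0048 -1.    ] F [-1.2745 -0.1745  2.654 ] T [-0.1613  0.2245  0.3215] w 0.05618982657000931 q [ 0.2827  0.674  -0.1372  1.9707  0.1861  0.5033 -0.5616]
```

Emit:
servo_tool:
  grip: [-1,-1]
  delta_pos:
    - [0,0,0]
    - [0,0,0]
  angular:
    - [0,0,0]
    - [0,0,0]

```text
time: 12.15
ee_pos: [0.5167, -0.1304, 0.0671]
eef_rot: [3.009, -0.89, 0.009]
ft_force: [-0.7, -0.8, 1.7]
grip_width: 0.0564
```

```bash
python3 st.py
```

```text
12.15 pos [ 0.5167 -0.1304  0.0671] yaw -32.97002030231041 z [ 0.0047 -0.0051 -1.    ] F [-0.6851 -0.8151  1.6997] T [-0.1734  0.1671  0.2522] w 0.05642640947189912 q [ 0.2822  0.6739 -0.1364  1.9708  0.1857  0.5033 -0.5628]
```

Emit:
servo_tool:
  grip: [-1,-1,-1,-1]
  delta_pos:
    - [0,0,-0.1]
    - [0,0,-0.1]
    - [0,0,-0.1]
    - [0,0,0]
  angular:
    - [0,0,-0.035]
    - [0,0,-0.035]
    - [0,0,-0.035]
    - [0,0,0]

```text
time: 12.55
ee_pos: [0.5168, -0.1306, 0.0668]
eef_rot: [2.953, -1.06, 0.01]
ft_force: [-1.5, -0.4, 2.9]
grip_width: 0.0561
```

```bash
python3 st.py
```

```text
12.55 pos [ 0.5168 -0.1306  0.0668] yaw -39.48183091691274 z [ 0.0044 -0.0057 -1.    ] F [-1.5284 -0.3576  2.9237] T [-0.2375  0.1604  0.3499] w 0.05608343476680811 q [ 0.2613  0.6735 -0.1051  1.971   0.1474  0.499  -0.6394]
```

Emit:
servo_tool:
  grip: [-1]
  delta_pos:
    - [0,0,0]
  angular:
    - [0,0,0]

```text
time: 12.65
ee_pos: [0.5168, -0.1305, 0.0668]
eef_rot: [2.953, -1.06, 0.009]
ft_force: [-0.9, -1.1, 2.9]
grip_width: 0.0564
```

```bash
python3 st.py
```

```text
12.65 pos [ 0.5168 -0.1305  0.0668] yaw -39.492969357077655 z [ 0.0044 -0.0058 -1.    ] F [-0.9168 -1.121   2.8689] T [-0.2668  0.1985  0.3059] w 0.05641044178433816 q [ 0.2611  0.6735 -0.105   1.9709  0.1474  0.4991 -0.6397]
```

Emit:
servo_tool:
  grip: [-1,-1,-1,-1,-1]
  delta_pos:
    - [0,0,-0.1]
    - [0,0,-0.1]
    - [0,0,-0.1]
    - [0,0,0]
    - [0,0,0]
  angular:
    - [0,0,-0.035]
    - [0,0,-0.035]
    - [0,0,-0.03]
    - [0,0,0]
    - [0,0,0]

```text
time: 13.15
ee_pos: [0.5169, -0.1308, 0.0665]
eef_rot: [2.891, -1.218, 0.01]
ft_force: [-0.3, -1.2, 2.0]
grip_width: 0.0562
```

```bash
python3 st.py
```

```text
13.15 pos [ 0.5169 -0.1308  0.0665] yaw -45.69372849213773 z [ 0.0039 -0.0067 -1.    ] F [-0.2642 -1.2124  1.9996] T [-0.3387  0.1723  0.4376] w 0.056232474764463615 q [ 0.2409  0.6735 -0.0751  1.9711  0.1108  0.4959 -0.7126]
```

Emit:
servo_tool:
  grip: [-1]
  delta_pos:
    - [0,0,0]
  angular:
    - [0,0,0]

```text
time: 13.25
ee_pos: [0.5169, -0.1308, 0.0665]
eef_rot: [2.891, -1.218, 0.01]
ft_force: [-1.2, -0.7, 1.5]
grip_width: 0.0567
```

```bash
python3 st.py
```

```text
13.25 pos [ 0.5169 -0.1308  0.0665] yaw -45.68878846522807 z [ 0.0039 -0.0067 -1.    ] F [-1.2162 -0.6946  1.4922] T [-0.3499  0.1379  0.4215] w 0.056705224625992694 q [ 0.2409  0.6735 -0.0751  1.971   0.111   0.4959 -0.7127]
```

The holding torque is 0.42–0.44 N m, mid-snug. Releasing and backing off.

Emit:
servo_tool:
  grip: [1,1,1,1,1]
  delta_pos:
    - [0,0,0]
    - [0,0,0]
    - [0,0,0]
    - [0,0,0]
    - [0,0,0]
  angular:
    - [0,0,0]
    - [0,0,0]
    - [0,0,0]
    - [0,0,0]
    - [0,0,0]

```text
time: 13.75
ee_pos: [0.5175, -0.1299, 0.0661]
eef_rot: [2.89, -1.225, 0.01]
ft_force: [0.4, 0.0, 0.8]
grip_width: 0.0853
```

Emit:
servo_tool:
  grip: [1,1,1,1,1]
  delta_pos:
    - [0,0,10]
    - [0,0,20]
    - [0,0,40]
    - [0,0,40]
    - [0,0,30]
  angular:
    - [0,0,0]
    - [0,0,0]
    - [0,0,0]
    - [0,0,0]
    - [0,0,0]

```text
time: 14.25
ee_pos: [0.5133, -0.1288, 0.2089]
eef_rot: [2.889, -1.225, -0.005]
ft_force: [0.5, 0.3, 0.6]
grip_width: 0.0855
```

Emit:
servo_tool:
  grip: [1,1,1,1,1]
  delta_pos:
    - [0,-40,20]
    - [0,-40,0]
    - [0,-40,0]
    - [0,-40,0]
    - [0,0,0]
  angular:
    - [0,0,0]
    - [0,0,0]
    - [0,0,0]
    - [0,0,0]
    - [0,0,0]

```text
time: 14.75
ee_pos: [0.5166, -0.2934, 0.2415]
eef_rot: [2.894, -1.217, 0.022]
ft_force: [0.1, 0.5, 0.1]
grip_width: 0.0854
```

```bash
python3 st.py; python3 - <<'E'
from station import observe, grab_frame
from h import *
d={n:grab_frame(n) for n in("scene","top")}
pickle.dump((d,observe()),open("f6.pkl","wb"))
up=lambda x,k:cv2.resize(x,None,fx=k,fy=k,interpolation=cv2.INTER_CUBIC)[:,:,::-1]
cv2.imwrite("pics/k0.png",d["scene"]["frame"][:,:,::-1])
cv2.imwrite("pics/k1.png",up(d["scene"]["frame"][130:250,250:350],5))
cv2.imwrite("pics/k2.png",up(d["top"]["frame"][200:330,350:500],4))
E
```

```text
14.75 pos [ 0.5166 -0.2934  0.2415] yaw -45.613298594859955 z [ 0.0122 -0.0078 -0.9999] F [0.1244 0.5286 0.0828] T [-0.0222  0.0796 -0.0322] w 0.08536751490235689 q [ 0.5287  0.5069 -0.0933  1.6548  0.0571  0.9681 -0.3807]
```

View pics/k0.png

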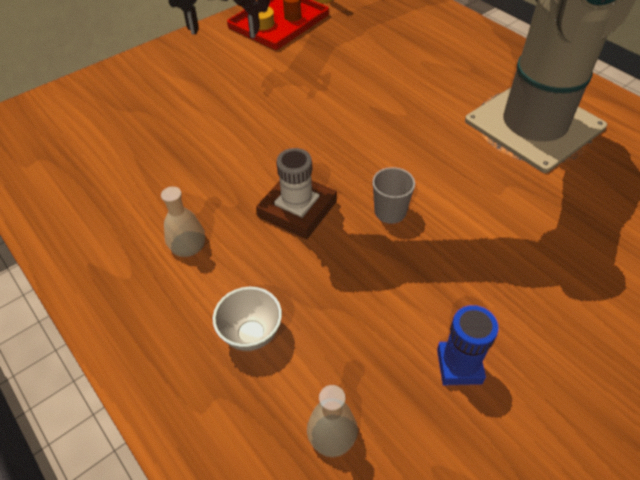

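View pics/k1.png

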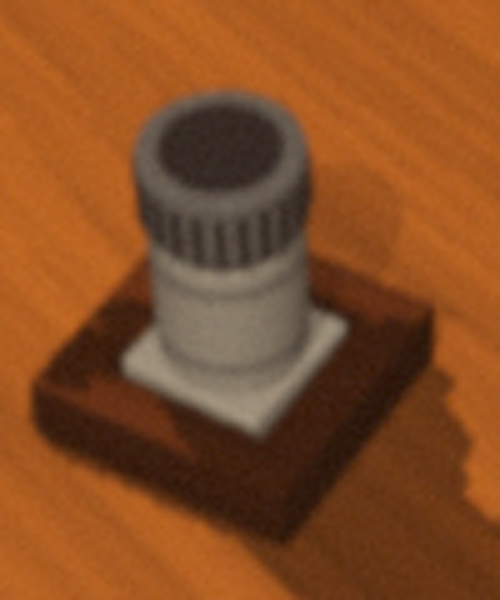

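View pics/k2.png

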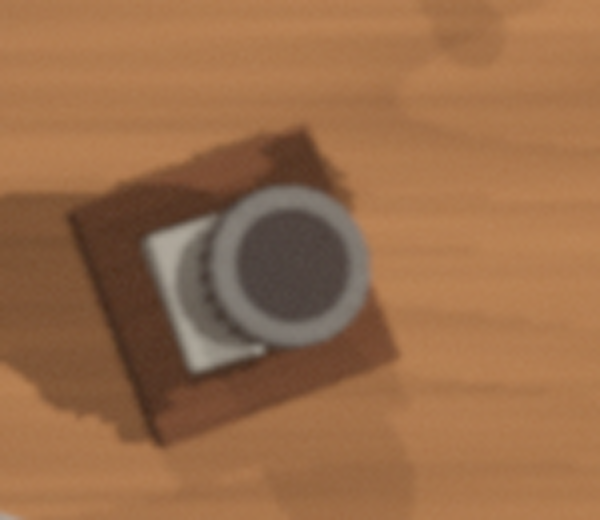

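The scene view shows the canister upright at (295,180), its foot nearly flush with the block top, and the bystanders unmoved. One numeric check, then I hand in.

```bash
python3 - <<'E'
from station import observe, close_job
from h import *
d,o=pickle.load(open("f6.pkl","rb"));d0=pickle.load(open("f0.pkl","rb"))
def disc(f,x0,y0,x1,y1):
    g=cv2.cvtColor(f["frame"][y0:y1,x0:x1],cv2.COLOR_RGB2HSV)
    m=((g[:,:,2]<95)&(g[:,:,1]<90)).astype(np.uint8)
    n,l,s,c=cv2.connectedComponentsWithStats(m);i=1+np.argmax(s[1:,4]);return c[i]+[x0,y0],s[i,4]
a,b=disc(d["top"],405,250,440,282),disc(d["scene"],280,150,310,170)
print(a,b,tri([d["top"],d["scene"]],[a[0],b[0]]))
diff=cv2.absdiff(d["scene"]["frame"],d0["scene"]["frame"]).max(2)
for n,(x0,y0,x1,y1) in dict(vb=(160,185,210,260),bowl=(212,288,285,352),va=(305,385,360,460),cup=(370,168,416,224)).items(): print(n,(diff[y0:y1,x0:x1]>60).mean())
print(close_job())
E
```

```text
(array([422.71548822, 265.96127946]), np.int32(594)) (array([293.67625899, 159.55035971]), np.int32(278)) [ 0.51409437 -0.13051092  0.11995288]
vb 0.0
bowl 0.0
va 0.0
cup 0.0
the job is handed in; nothing more can be done
None
```

The canister is standing in the teak holder's recess, the lid is screwed down snug on the seal and let go, and the job is handed in. It took about 15 s of the 51 s, and no verdict was reported.

**Seating:** I lifted the canister by its lid, turned it about 27° to line up with the recess and lowered it until it touched the floor. Contact came at the expected height, and the final pictures show it upright with its foot nearly flush with the block top.

**Lid:** I turned it about 1.56 rad clockwise. It met the seal at around 1.0 rad, and the holding torque at release was 0.42–0.44 N m. I couldn't measure how hard it still presses on the seal after letting go.

**Last checks:**
- The lid axis measured (0.514, -0.1305), against a recess centre of (0.5135, -0.130).
- The lid top measured 0.120 m, which is what the seated height and the turn predict.
- The scene picture shows no change at the bowl, cup or vases, and the blue look-alike was left alone.

**What failed or disagreed:**
- **First grasp:** The fingers closed on nothing because the fingertips were about 34 mm farther back than the reported tool point and tool data imply. I measured this in the wrist and scene pictures, allowed for it and grasped again; nothing was touched.
- **Scene camera:** It put the holder about 3–4 mm from where the top and wrist cameras did, so I went by the latter two.

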